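# Draw the gear tester's sprung carriage open to the mark with the draw pin and hold it

### The job

Take the orange-handled draw pin out of its blue stand and put it straight down through the eye in the steel tab of the gear tester's grey spring carriage, until the pin's collar rests on the tab. Then draw the carriage open with the pin (not with the fingers on the carriage), away from the worm, until its red pointer lines up with the yellow mark; keep it there for a couple of seconds and finish still holding it there by the pin against the spring. Leave the other parts on the board where they lie.

Things in the scene. Friction and masses are not known exactly. Their poses are not given: they have to be found in the camera images.
- pin: draw pin, upright in the stand at first. Origin on its axis at the collar's underside, z up. Below: steel shank 10 mm thick, 30 mm long, its last 5 mm tapered. Above: collar 22 mm across, 4 mm thick, then an orange square handle 18 x 18 mm (sides along the pin's x and y), 4 to 48 mm above the origin. About 70 g; turns freely in eye and stand
- stand: blue square block 64 x 64 x 32 mm fixed on the board, with an upright through hole 12 mm in diameter in its middle that holds the pin, the collar on its top; origin at the centre of its underside
- tester: hand-crank gear tester fixed on the board. Origin: centre of its underside, 12 mm above the table; z up. Carriage opens to its -x (roughly to the robot). mm from origin: teal base x -105..130, y -60..70, 20 high; worm at x 45 on posts 86 high; crank x 35..95, y -60..-130, z 58..86; bronze wheel on the carriage 76 across, at x -10 when home, top z 84
- eye (a point): centre of the upright hole through the carriage's steel tab, at the tab's top face. Hole 14 mm across, tab 8 mm thick, 34 mm wide, top 58 mm above the tester's origin, 30 mm free below it. Home at x = -95 mm, y = 0 of the tester, 47 mm from the worm wheel's edge. Axes as the tester's, moves with the carriage
- carriage (a joint): travel of the spring carriage in m: 0 home (worm wheel in mesh), grows as it is drawn to the tester's -x, stop at 0.055. The spring pulls it home with about 2.4 N at 0 and 1.2 N more for every 10 mm
- pointer (a point): middle of the outer end of the red pointer on the +y side of the carriage (4 mm wide along the tester's x), 32 mm above the tester's origin; moves with the carriage. Axes as the tester's
- mark (a point): middle of the yellow mark (4 mm wide along the tester's x) on the scale rail at the tester's +y side, beside the pointer's path, 32 mm above the tester's origin; set 22 to 42 mm to the tester's -x of the pointer's home, differently each time, and stays there. Lined up: pointer and mark at the same x of the tester. Axes as the tester's
- spare_wheel: greenish bronze worm wheel lying loose, 72 mm across, 18 mm thick; on the board, not needed; origin at the centre of its underside
- ring_gauge: chrome ring gauge, 70 mm across, 20 mm high; on the board, not needed; origin at the centre of its underside
- race: cream ceramic bearing race, 64 mm across, 16 mm high; on the board, not needed; origin at the centre of its underside
- puller: black oxide three-jaw gear puller standing on its jaws, about 80 mm across, 106 mm tall; on the board, not needed; origin at the centre of its underside
- grease_tin: green closed grease tin, 60 mm across, 50 mm tall; on the board, not needed; origin at the centre of its underside
- wrench: steel wrench lying flat, 150 mm long; on the board, not needed; origin at the centre of its underside

How it is judged:
By the outcome, as a careful person would: the job done as asked, in the order asked, and still so for the second after the job is handed in, while the arm keeps its last pose, push and grip.
It also fails if it takes over 46 s, if anything falls off the work surface, if the arm or the gripper's body presses on something with over 40 N, if the wrist force passes 120 N, or if a joint passes its speed limit or range.

### The arm

A 6-joint arm with a two-finger parallel gripper is mounted at the origin on the work surface. World frame = base frame: x ahead of the robot, y to its left, z up, the work surface at z = 0. Lengths are in m, angles in rad, forces in N, time in s.
With the tool pointing down it reaches from about 0.325 to 0.925 m from the base axis. Payload 3.1 kg.
Tool frame: the origin (TCP) lies on the centre line of the jaws, within the pads' length; the fingertips stand 8 mm ahead of it and the grasp point (between the pads) lies 11 mm behind it; z points along the fingers, y is the line along which they close (so a half turn about z gives the same grasp; the last joint's range is limited). The gripper opens to 85 mm and grips with 20 to 120 N. Pads are 22 mm wide; open, the fingers measure 114 mm over their backs; the gripper's body (76 mm by 85 mm) begins 54 mm behind the grasp point. The pads swing forward as they close: fully open they stand 13 mm farther back than shut.
Start: joints at [-1.46, 0.217, 1.613, -0, 1.311, -0.112], TCP at [0.138, -0.61, 0.239] pointing down, gripper open.
Joint ranges: [-2.75, 2.75], [-0.78, 2.1], [0.31, 2.55], [-1.13, 4.27], [0.13, 2.63], [-2.58, 2.58]. Speed limits (rad/s): [2.79, 2.79, 3.14, 3.14, 3.14, 3.14].

### API

Orientations are given as [roll, pitch, yaw] about the fixed x, y, z axes, in that order (R = Rz(yaw) Ry(pitch) Rx(roll)).
In Python, from workcell import * gives the robot as it stands.
- The arm moves only by the tool carry_out, never from a script. Its argument "targets" is one flat list of numbers, 7 for each row, row after row: the closure, from -1 (fully open) to 1 (shut), then the shift along the world's x, y, z in mm, then the turn, a rotation vector about the world's x, y, z in rad. A call has 1 to 20 rows; each row shifts and turns the commanded pose from where the row before left it; what a row does not reach is not made up. A row lasts 1/12 s, in which the tool goes at most 41.7 mm and 7.16 degrees, less where a joint would pass 70% of its speed; a pose out of reach is approached as far as the arm can. A call is refused whole if a number of a shift passes 41.7 or a number of a turn 0.125, either way. A call with a gripper value outside its range is refused whole. The fingers move at their own pace and stop on an object; "squeeze" is the grip in N (left out, the last holds). Time passes only in rows, so rows that do not move let the fingers close. It gives the time, the measured TCP pose, the force, the opening and the grip force at its end, in the units of the state.
- observe(): the state, without advancing time (a new reading comes with each control period).
- snapshot(name): name is "scene" or "top" or "wrist"; returns a dict with "color" (420x560x3 uint8, blue, green, red), "camera_matrix" (3x3 intrinsics, pixels), "D" ([k1, k2, p1, p2, k3] as OpenCV has them; the pictures are not rectified), "R" (3x3) and "t" (3): a world point X has camera coordinates R X + t. Camera axes: x right, y down, z forward; pixel columns grow to the right and rows downward; lengths in m; the calibration is good to about 2 mm. A picture is of the moment at which its call begins. There is no depth.
- finish_job(): hands the job in; it is judged then, once.
The state is a dict: "clock": time; "qpos": joint angles; "joint_velocities": joint speeds; "joint_torque": joint torques, N m; "eef_pos": TCP position; "tcp_rot": TCP orientation; "contact_force": force on the tool from outside, world axes, zero at the start; "ft_torque": the same for the moment, N m; "gripper_width": finger opening in m; "gripper_force": force on a finger pad.
Only numpy, scipy, OpenCV 4.12 (cv2) and the standard library are available. Lean on these libraries where they do the work, as an engineer would, in place of code of your own. Each camera call takes 0.05 s, during which the arm holds its last target. There are 200 camera calls.

## Working session

There is one attempt and no reset: what is moved stays moved. The work goes in short steps, Python scripts to look and compute and a tool call to move; the robot and the scene stay as the last step left them, time stands still between calls to the robot, and variables do not carry over. Pictures are saved under pics/ and viewed, at most 10 in all, crops included, and the job is handed in when it is done.

Besides the shell and the picture viewer there is one more tool, called after "Request:" by a JSON object that holds its "method" and its "body", one argument or row to a line. carry_out: Moves the arm, as the interface text tells. Its arguments: {"type":"object","properties":{"targets":{"type":"array","items":{"type":"number"}},"squeeze":{"type":"number"}},"required":["targets"]}

```bash
mkdir -p pics; python3 - <<'E'
from workcell import *
import cv2,pickle,numpy as np
o=observe();print(o['clock'],o['eef_pos'],o['tcp_rot'],o['gripper_width'])
d={}
for n in ("scene","top"):
    s=snapshot(n);d[n]=s;cv2.imwrite(f"pics/{n}0.png",s["color"])
    print(n,s["camera_matrix"],s["D"],(-s["R"].T@s["t"]),s["R"])
pickle.dump(d,open("d0.pkl","wb"))
E
```

```text
0.0 [ 0.13802123 -0.60874894  0.23795481] [-3.13919504e+00 -2.70682218e-04  2.22771484e-01] 0.08564047909105495
scene [[527.09067515   0.         285.57058725]
 [  0.         527.09067515 203.84748125]
 [  0.           0.           1.        ]] [-0.1366258  0.         0.         0.         0.       ] [ 0.87113528 -0.52825864  1.04103111] [[ 0.86384386  0.50375211  0.00275604]
 [ 0.43154728 -0.73718106 -0.51993368]
 [-0.25988599  0.45033088 -0.85420218]]
top [[543.76829113   0.         286.38973744]
 [  0.         543.76829113 213.17173309]
 [  0.           0.           1.        ]] [-0.17698933  0.          0.          0.          0.        ] [ 0.32513138 -0.01141231  1.38132447] [[-0.02961295 -0.99946761 -0.01369571]
 [-0.97990003  0.03173199 -0.19694925]
 [ 0.19727899  0.00758818 -0.98031802]]
```

View pics/scene0.png

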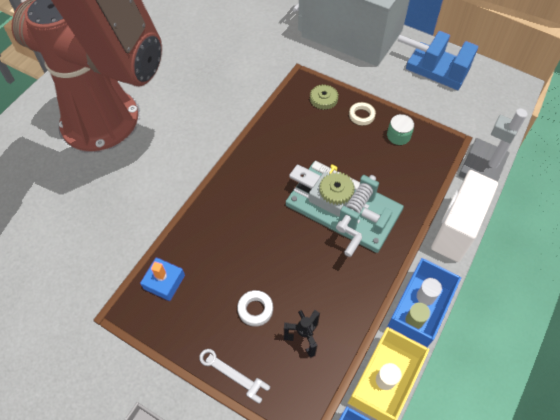

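View pics/top0.png

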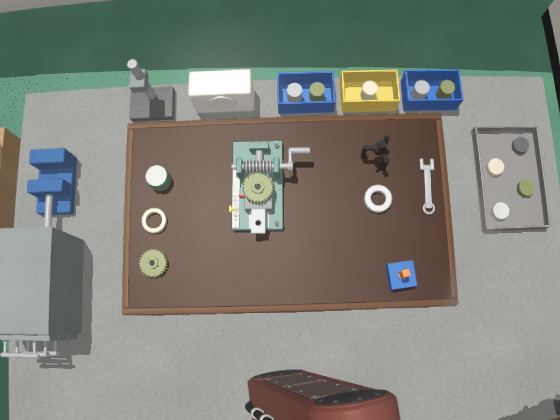

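The scene view shows the stand and pin at (160,275), the tester at (340,200) and its eye at (305,174). In the top view the pin is at (405,274), the eye at (258,223) and the yellow mark near (232,209).

```bash
cat >h.py <<'E'
import cv2,numpy as np
def ray(s,uv):
    p=cv2.undistortPoints(np.array([[uv]],float),s["camera_matrix"],s["D"])[0,0]
    d=s["R"].T@np.array([p[0],p[1],1]);return -s["R"].T@s["t"],d/np.linalg.norm(d)
def onz(s,uv,z):
    c,d=ray(s,uv);return c+d*(z-c[2])/d[2]
def tri(s1,u1,s2,u2):
    c1,d1=ray(s1,u1);c2,d2=ray(s2,u2)
    a=np.linalg.lstsq(np.c_[d1,-d2],c2-c1,rcond=None)[0]
    p,q=c1+a[0]*d1,c2+a[1]*d2;return (p+q)/2,np.linalg.norm(p-q)
def proj(s,X):
    return cv2.projectPoints(np.array([X],float),cv2.Rodrigues(s["R"])[0],s["t"],s["camera_matrix"],s["D"])[0][0,0]
def mask(s,h0,h1,smin=120,vmin=60):
    h=cv2.cvtColor(s["color"],cv2.COLOR_BGR2HSV)
    return cv2.inRange(h,(h0,smin,vmin),(h1,255,255))
def blobs(m,amin=4):
    n,l,st,c=cv2.connectedComponentsWithStats(m);return [(st[i][:5].tolist(),c[i].round(2).tolist()) for i in range(1,n) if st[i][4]>=amin]
E
python3 - <<'E'
from h import *;import pickle
d=pickle.load(open("d0.pkl","rb"));S,T=d["scene"],d["top"]
for n,s,x,y in(("scene",S,270,140),("top",T,215,130)):
    print(n,"orange",blobs(mask(s,5,18,180,120)))
    for nm,a,b in(("yel",22,34),("red",0,4),("red2",174,180)): print(nm,[b_ for b_ in blobs(mask(s,a,b,130,110)) if x<=b_[1][0]<x+150 and y<=b_[1][1]<y+115])
    m=mask(s,100,120,150,60)
    for c in cv2.findContours(m,cv2.RETR_EXTERNAL,cv2.CHAIN_APPROX_NONE)[0]:
        if cv2.contourArea(c)>200: print("blue",cv2.minAreaRect(c))
a=cv2.resize(T["color"][130:240,215:315],None,fx=5,fy=5,interpolation=cv2.INTER_CUBIC)[:600]
b=cv2.resize(S["color"][150:250,280:340],None,fx=5,fy=5,interpolation=cv2.INTER_CUBIC)
c=np.zeros((550,800,3),np.uint8);c[:550,:500]=a[:550];c[:500,500:800]=b
cv2.imwrite("pics/c1.png",c)
E
```

```text
scene orange []
yel [([331, 164, 7, 8, 31], [333.48, 167.19])]
red []
red2 []
blue ((424.4479675292969, 302.2179260253906), (45.95820236206055, 75.5843505859375), 25.94229507446289)
blue ((162.3000030517578, 278.4000244140625), (34.882659912109375, 34.435447692871094), 26.56505012512207)
blue ((454.79193115234375, 72.94866180419922), (17.987682342529297, 24.642087936401367), 27.89727020263672)
blue ((427.1018371582031, 63.714942932128906), (36.4588623046875, 22.13093376159668), 19.653823852539062)
blue ((427.0764465332031, 10.905887603759766), (20.933792114257812, 26.465517044067383), 12.528807640075684)
top orange []
yel []
red [([239, 195, 5, 2, 10], [241.0, 195.5])]
red2 []
blue ((433.50897216796875, 89.43859100341797), (39.991668701171875, 56.580055236816406), 88.83085632324219)
```

View pics/c1.png

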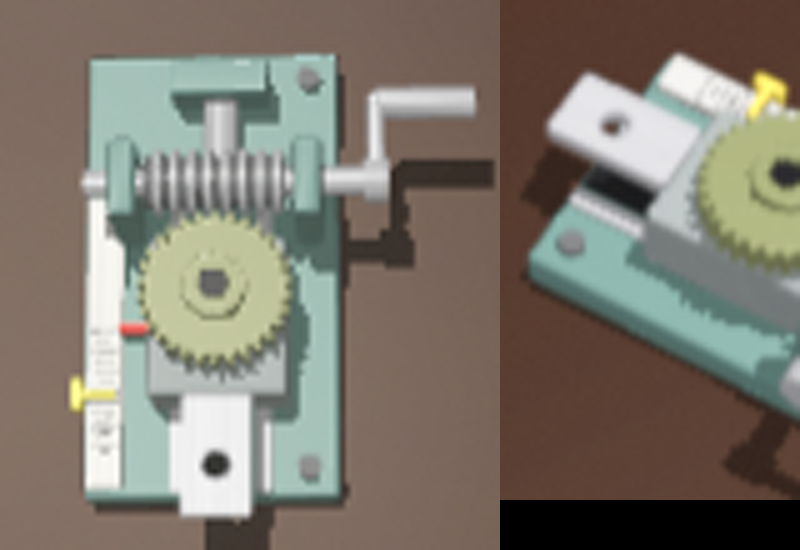

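The crop shows, in the top view, the eye hole at about (257.6,222.4), the red pointer tip at (238.8,195.4) and the yellow mark's inner end at (237,208.9). In the scene view the eye is at about (303,174.2).

```bash
python3 - <<'E'
from h import *;import pickle
d=pickle.load(open("d0.pkl","rb"));S,T=d["scene"],d["top"]
e,r=tri(T,(257.6,222.4),S,(303,174.2));print("eye",e,r,onz(T,(257.6,222.4),.07),onz(S,(303,174.2),.07))
p=onz(T,(238.8,195.4),.044);m=onz(T,(237,208.9),.044);print("ptr",p,"mark",m)
# base edges at z=.032
B=[onz(T,(215+u/5-.4,130+v/5-.4),.032) for u,v in((90,58),(338,55),(341,496),(85,496))];print(np.round(B,4))
for a,b in((3,0),(2,1)): 
    w=B[b]-B[a];print("yaw",np.arctan2(w[1],w[0]))
for s,x,y in((S,158,270),(T,405,274)):
    h=cv2.cvtColor(s["color"],cv2.COLOR_BGR2HSV);print(h[y-1:y+2,x-1:x+2].reshape(-1,3).tolist())
    m=mask(s,3,16,140,180);print([q for q in blobs(m) if abs(q[1][0]-x)<25 and abs(q[1][1]-y)<25])
    m2=mask(s,103,125,100,40)
    for c in cv2.findContours(m2,cv2.RETR_EXTERNAL,cv2.CHAIN_APPROX_NONE)[0]:
        q=cv2.minAreaRect(c)
        if abs(q[0][0]-x)<25 and abs(q[0][1]-y)<25 and q[1][0]>8: print(q)
# candidates
E
```

```text
eye [0.56916368 0.07072558 0.06834151] 0.0016753471097601985 [0.56821394 0.07006403 0.07      ] [0.57024654 0.07034379 0.07      ]
ptr [0.64403933 0.11804418 0.044     ] mark [0.60925585 0.12300511 0.044     ]
[[0.7933 0.1341 0.032 ]
 [0.7901 0.0042 0.032 ]
 [0.5569 0.0093 0.032 ]
 [0.5609 0.1385 0.032 ]]
yaw -0.019171359596899213
yaw -0.021485155055817003
[[17, 150, 255], [17, 150, 255], [15, 161, 255], [15, 157, 255], [16, 157, 255], [14, 166, 239], [14, 168, 229], [14, 166, 239], [14, 171, 222]]
[([153, 263, 3, 4, 4], [154.0, 264.5]), ([153, 265, 12, 14, 99], [159.13, 272.14])]
((162.10003662109375, 278.3000183105469), (36.224300384521484, 35.329872131347656), 26.56505012512207)
[[14, 142, 253], [14, 144, 251], [14, 147, 250], [15, 141, 253], [14, 145, 251], [14, 146, 250], [14, 144, 252], [14, 145, 251], [14, 146, 249]]
[([402, 270, 8, 7, 41], [405.34, 273.22])]
((400.9351806640625, 274.7347106933594), (26.45404815673828, 27.838560104370117), 81.46923065185547)
```

```bash
python3 - <<'E'
from h import *;import pickle
d=pickle.load(open("d0.pkl","rb"));S,T=d["scene"],d["top"]
print(onz(T,(405.3,273.2),.085),onz(T,(401,274.7),.04),tri(T,(405.3,273.2),S,(159.1,272.1)))
E
```

```text
[ 0.43005561 -0.28197981  0.085     ] [ 0.430405   -0.28033425  0.04      ] (array([ 0.43300245, -0.28461578,  0.0648302 ]), np.float64(0.004077934277708737))
```

Request:
{"method": "carry_out", "body": {
  "targets": [-1,21,23.5,-2,0,0,0,-1,21,23.5,-2,0,0,0,-1,21,23.5,-2,0,0,0,-1,21,23.5,-2,0,0,0,-1,21,23.5,-2,0,0,0,-1,21,23.5,-2,0,0,0,-1,21,23.5,-2,0,0,0,-1,21,23.5,-2,0,0,0,-1,21,23.5,-2,0,0,0,-1,21,23.5,-2,0,0,0,-1,21,23.5,-2,0,0,0,-1,21,23.5,-2,0,0,0,-1,21,23.5,-2,0,0,0,-1,20,22.5,-2,0,0,0,-1,0,0,0,0,0,0,-1,0,0,0,0,0,0]
}}

```text
clock: 1.43
eef_pos: [0.4315, -0.2801, 0.2106]
tcp_rot: [-3.141, 0.001, 0.226]
contact_force: [-0.4, -0.3, 0.2]
gripper_width: 0.0855
gripper_force: 0.0
```

```bash
python3 - <<'E'
from workcell import *
from h import *;import pickle
o=observe();print(o['clock'],o['eef_pos'],o['tcp_rot'],o['qpos'])
s=snapshot("wrist");pickle.dump(s,open("w1.pkl","wb"));cv2.imwrite("pics/w1.png",s["color"])
print(-s["R"].T@s["t"],s["R"])
E
```

```text
1.4333 [ 0.43145232 -0.2800969   0.21060768] [-3.14064455e+00  1.11307663e-03  2.26189120e-01] [-7.12118133e-01  8.24040225e-03  1.89841658e+00 -3.57067433e-04
  1.23635839e+00  6.32607044e-01]
[ 0.49421466 -0.26580144  0.34569491] [[ 2.25067814e-01 -9.74343092e-01 -1.37182451e-04]
 [-9.40553607e-01 -2.17299385e-01  2.61036183e-01]
 [-2.54368611e-01 -5.86218158e-02 -9.65329007e-01]]
```

View pics/w1.png

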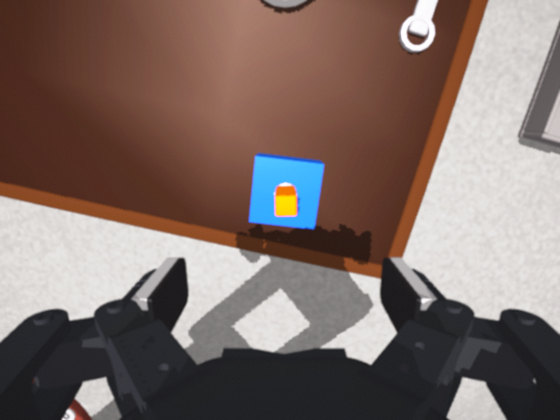

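The wrist view shows the stand at (286,190), with the handle's top face at about (286,205) and its side at about (286,190). The handle's edges look almost parallel to the image axes.

```bash
python3 - <<'E'
from h import *;import pickle
s=pickle.load(open("w1.pkl","rb"))
h=cv2.cvtColor(s["color"],cv2.COLOR_BGR2HSV)
m=mask(s,5,30,120,120);m[:150]=0;m[250:]=0;m[:,:240]=0;m[:,330:]=0
print(blobs(m)); print(h[183:220:2,286].tolist())
for nm,mm in(("all",m),("top",m&cv2.inRange(h[...,0],18,40))):
    c=max(cv2.findContours(mm,0,1)[0],key=cv2.contourArea);q=cv2.minAreaRect(c);print(nm,q)
    bx=cv2.boxPoints(q);P=np.array([onz(s,tuple(b),.092) for b in bx]);print(P.round(4),P.mean(0))
    for i in range(4): w=P[(i+1)%4]-P[i];print(np.linalg.norm(w),np.arctan2(w[1],w[0]))
mb=mask(s,100,125,120,40);c=max(cv2.findContours(mb,0,1)[0],key=cv2.contourArea);bx=cv2.boxPoints(cv2.minAreaRect(cv2.convexHull(c)))
print(bx,np.array([onz(s,tuple(b),.044) for b in bx]).round(4))
E
```

```text
[([299, 155, 5, 1, 5], [301.0, 155.0]), ([306, 154, 5, 3, 8], [308.0, 155.5]), ([247, 175, 4, 4, 9], [248.89, 176.67]), ([276, 186, 21, 30, 579], [285.77, 200.88]), ([263, 243, 3, 5, 8], [264.0, 245.0])]
[[131, 8, 253], [12, 23, 251], [14, 230, 242], [15, 255, 242], [15, 255, 242], [15, 255, 243], [18, 255, 255], [26, 255, 255], [27, 255, 255], [26, 255, 255], [26, 255, 255], [26, 255, 255], [26, 255, 255], [25, 255, 255], [25, 255, 255], [25, 255, 255], [8, 91, 255], [107, 153, 255], [102, 205, 255]]
all ((286.0, 200.5), (29.0, 20.0), 90.0)
[[ 0.4448 -0.2709  0.092 ]
 [ 0.4484 -0.2864  0.092 ]
 [ 0.425  -0.292   0.092 ]
 [ 0.4214 -0.2761  0.092 ]] [ 0.43492223 -0.28135723  0.092     ]
0.01593612139029532 -1.3437108527098482
0.0240493304089511 -2.9047545754596715
0.016320645166815237 1.7978374013085983
0.02404792980270075 0.22084856076107537
top ((285.5, 204.5), (19.0, 19.0), 90.0)
[[ 0.4377 -0.2725  0.092 ]
 [ 0.4411 -0.2873  0.092 ]
 [ 0.4257 -0.291   0.092 ]
 [ 0.4222 -0.2759  0.092 ]] [ 0.43166913 -0.28169951  0.092     ]
0.015249584816788045 -1.3437306864459875
0.015858107375630478 -2.9055174231766783
0.015491441375402823 1.797840969944079
0.015857447414541377 0.22082352068841282
[[246.57916 221.85114]
 [255.07855 152.15594]
 [324.26904 160.59381]
 [315.76965 230.289  ]] [[ 0.3943 -0.2516  0.044 ]
 [ 0.4622 -0.246   0.044 ]
 [ 0.469  -0.3103  0.044 ]
 [ 0.4011 -0.3196  0.044 ]]
```

Request:
{"method": "carry_out", "body": {
  "targets": [-1,0,-1.6,-20,0,0,0,-1,0,0,-20,0,0,0,-1,0,0,-20,0,0,0,-1,0,0,-20,0,0,0,-1,0,0,-20,0,0,0,-1,0,0,-17,0,0,0,-1,0,0,-12,0,0,0,-1,0,0,-8,0,0,0,-1,0,0,-6,0,0,0,-1,0,0,-4,0,0,0,-1,0,0,0,0,0,0,-1,0,0,0,0,0,0]
}}

```text
clock: 2.48
eef_pos: [0.4315, -0.2836, 0.0649]
tcp_rot: [3.141, -0.001, 0.223]
contact_force: [-0.3, 0.1, -0.1]
gripper_width: 0.0853
gripper_force: 0.0
```

```bash
python3 - <<'E'
from workcell import *
from h import *;import pickle
s=snapshot("wrist");pickle.dump(s,open("w2.pkl","wb"));cv2.imwrite("pics/w2.png",s["color"])
o=observe();e=o["eef_pos"];print(e)
h=cv2.cvtColor(s["color"],cv2.COLOR_BGR2HSV)
m=mask(s,19,34,150,120);c=max(cv2.findContours(m,0,1)[0],key=cv2.contourArea);q=cv2.minAreaRect(c);print(q)
P=np.array([onz(s,tuple(b),.092) for b in cv2.boxPoints(q)]);print(P.round(4),P.mean(0))
print("tcp px",proj(s,e),"pin px",proj(s,[.4315,-.2817,.092]))
E
```

```text
[ 0.43173284 -0.28370797  0.06513549]
((258.0, 281.0), (6.0, 6.0), 90.0)
[[ 0.438  -0.2715  0.092 ]
 [ 0.4385 -0.2736  0.092 ]
 [ 0.4361 -0.2741  0.092 ]
 [ 0.4356 -0.2719  0.092 ]] [ 0.43706941 -0.27277857  0.092     ]
tcp px [283.60513752 268.32139829] pin px [278.34466192 298.87227025]
```

View pics/w2.png

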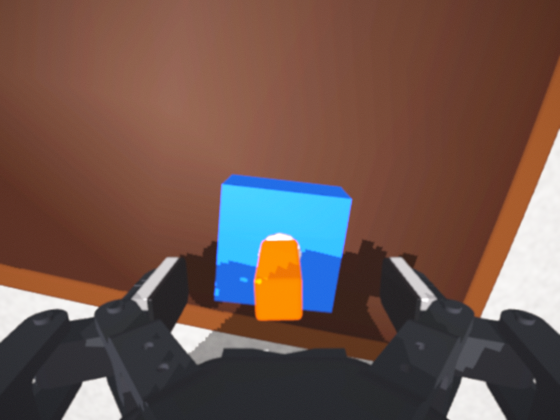

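The wrist view shows the handle's top face centred at about (279,299), where the pin's estimated position projects. It is square to the jaws, roughly midway between them.

Request:
{"method": "carry_out", "body": {
  "targets": [-1,0,1.5,-2,0,0,0,-1,0,0,0,0,0,0,1,0,0,0,0,0,0,1,0,0,0,0,0,0,1,0,0,0,0,0,0,1,0,0,0,0,0,0,1,0,0,0,0,0,0,1,0,0,0,0,0,0,1,0,0,0,0,0,0,1,0,0,0,0,0,0,1,0,0,0,0,0,0,1,0,0,0,0,0,0],
  "squeeze": 70
}}

```text
clock: 3.53
eef_pos: [0.4313, -0.2818, 0.0625]
tcp_rot: [3.141, -0.0, 0.223]
contact_force: [-0.6, -0.4, 1.6]
gripper_width: 0.0172
gripper_force: 68.2
```

Request:
{"method": "carry_out", "body": {
  "targets": [1,0,0,10,0,0,0,1,0,0,20,0,0,0,1,0,0,25,0,0,0,1,0,0,20,0,0,0,1,0,0,10,0,0,0,1,6,16,0,0,0,-0.02,1,11.5,29.3,0,0,0,-0.02,1,11.5,29.3,0,0,0,-0.02,1,11.5,29.3,0,0,0,-0.02,1,11.5,29.3,0,0,0,-0.02,1,11.5,29.3,0,0,0,-0.02,1,11.5,29.3,0,0,0,-0.02,1,11.5,29.3,0,0,0,-0.02,1,11.5,29.3,0,0,0,-0.02,1,11.5,29.3,0,0,0,-0.02,1,11.5,29.3,0,0,0,-0.02,1,11.5,29.3,0,0,0,-0.02,1,5.5,13.7,0,0,0,0,1,0,0,0,0,0,0,1,0,0,0,0,0,0]
}}

```text
clock: 5.2
eef_pos: [0.5686, 0.0705, 0.1468]
tcp_rot: [3.141, 0.002, -0.015]
contact_force: [-0.1, -0.3, -1.3]
gripper_width: 0.017
gripper_force: 69.7
```

```bash
python3 - <<'E'
from workcell import *
from h import *;import pickle
o=observe();print(o['clock'],o['eef_pos'],o['tcp_rot'],o['gripper_width'],o['contact_force'])
d={n:snapshot(n) for n in("wrist","scene","top")};pickle.dump(d,open("d3.pkl","wb"))
e=o["eef_pos"]; E=np.array([.5692,.0703,.07])
print("eye px",[proj(d[n],E) for n in d]);O=e-np.array([0,0,.0185]);print("shank tip px",[proj(d[n],O-[0,0,.03]) for n in d])
w=d["wrist"]["color"][170:420,170:400]
a=cv2.resize(w,(480,522),interpolation=cv2.INTER_CUBIC)
p=proj(d["scene"],E).astype(int);b=cv2.resize(d["scene"]["color"][p[1]-45:p[1]+30,p[0]-30:p[0]+30],None,fx=5,fy=5,interpolation=cv2.INTER_CUBIC)
print("scene crop origin",p[0]-30,p[1]-45)
c=np.zeros((522,785,3),np.uint8);c[:,:480]=a;c[:375,485:785]=b;cv2.imwrite("pics/c3.png",c)
E
```

```text
5.2 [0.56855386 0.07047189 0.14681695] [ 3.14065832e+00  1.57020759e-03 -1.50127209e-02] 0.016956727215652678 [-0.07687089 -0.29307647 -1.29355907]
eye px [array([283.0187894 , 218.59574132]), array([302.58197205, 174.01868688]), array([257.49626206, 222.00813825])]
shank tip px [array([282.74888617, 233.25508082]), array([302.751021  , 166.50022496]), array([256.6550231 , 220.14226607])]
scene crop origin 272 129
```

View pics/c3.png

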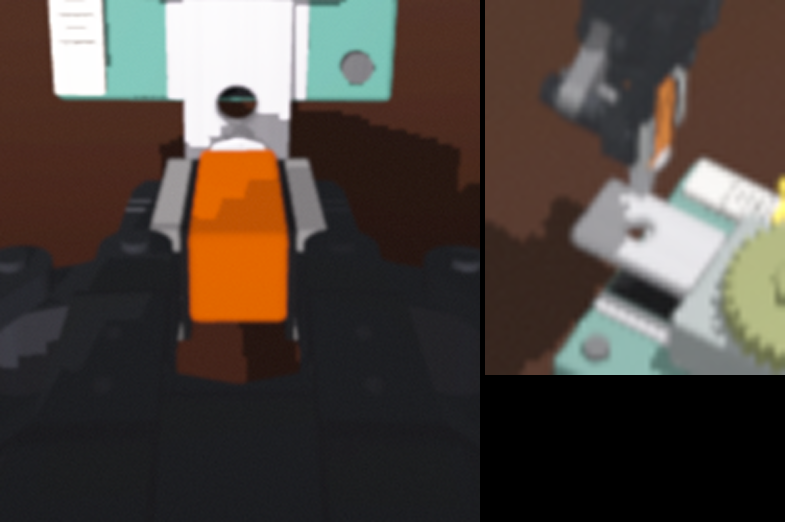

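The wrist crop shows the hole at about full-image (283.4,218.7) and the handle's top face between rows 281 and 324, columns 261 to 308. The scene crop shows the shank tip near (303,166.5), just above and behind the hole.

```bash
python3 - <<'E'
from h import *;import pickle
d=pickle.load(open("d3.pkl","rb"));s=d["wrist"]
f=lambda u,v:(170+(u+.5)/2.087-.5,170+(v+.5)/2.088-.5)
print("eye wrist",onz(s,f(237,102),.07))
q=[f(190,232),f(288,232),f(287,321),f(190,321)];P=np.array([onz(s,p,.1763) for p in q]);print(P.round(4),P.mean(0))
g=cv2.cvtColor(s["color"],cv2.COLOR_BGR2GRAY)[205:235,268:300]
m=(g<90).astype(np.uint8);print([b for b in blobs(m,20)])
# lower front edge of handle, z=origin+4mm; sides
P=np.array([onz(s,f(u,151),.1323) for u in(202,275)]);print(P.round(4))
h=mask(s,3,20,150,100)[275:330];print(blobs(h,50))
T=d["top"];print("eye top-before",onz(T,(257.6,222.4),.07))
E
```

```text
eye wrist [0.56920123 0.07010793 0.07      ]
[[0.5779 0.0782 0.1763]
 [0.5777 0.0613 0.1763]
 [0.5599 0.0613 0.1763]
 [0.5602 0.0788 0.1763]] [0.5689077  0.06989405 0.1763    ]
[([7, 7, 17, 15, 207], [15.01, 14.05])]
[[0.576  0.0783 0.1323]
 [0.5758 0.0611 0.1323]]
[([260, 0, 49, 50, 2373], [283.63, 24.36])]
eye top-before [0.56821394 0.07006403 0.07      ]
```

Request:
{"method": "carry_out", "body": {
  "targets": [1,0.3,0.2,-8,0,0,0,1,0,0,-8,0,0,0,1,0,0,-6,0,0,0,1,0,0,-4,0,0,0,1,0,0,-3,0,0,0,1,0,0,-3,0,0,0,1,0,0,-3,0,0,0,1,0,0,0,0,0,0]
}}

```text
clock: 6.02
eef_pos: [0.569, 0.0706, 0.1116]
tcp_rot: [3.142, 0.001, -0.017]
contact_force: [-0.7, 0.2, -0.7]
gripper_width: 0.017
gripper_force: 69.7
```

Request:
{"method": "carry_out", "body": {
  "targets": [1,0,0,-4,0,0,0,1,0,0,-4,0,0,0,1,0,0,-4,0,0,0,1,0,0,-4,0,0,0,1,0,0,-2,0,0,0,1,0,0,-1,0,0,0,1,0,0,0,0,0,0]
}}

```text
clock: 6.6
eef_pos: [0.5691, 0.0705, 0.0928]
tcp_rot: [-3.142, 0.001, -0.017]
contact_force: [-0.9, -0.2, -0.7]
gripper_width: 0.0169
gripper_force: 69.7
```

Inserted freely, with about 4 mm left. I'll go down in small steps until it touches.

Request:
{"method": "carry_out", "body": {
  "targets": [1,0,0,-1,0,0,0,1,0,0,-1,0,0,0,1,0,0,-1,0,0,0,1,0,0,0,0,0,0]
}}

```text
clock: 6.93
eef_pos: [0.5693, 0.0705, 0.0902]
tcp_rot: [-3.142, 0.0, -0.017]
contact_force: [-0.5, -0.4, -0.4]
gripper_width: 0.0175
gripper_force: 69.7
```

Request:
{"method": "carry_out", "body": {
  "targets": [1,0,0,-0.7,0,0,0,1,0,0,-0.5,0,0,0,1,0,0,0,0,0,0]
}}

```text
clock: 7.18
eef_pos: [0.5694, 0.0705, 0.089]
tcp_rot: [3.142, 0.0, -0.017]
contact_force: [-0.3, 0.2, -1.9]
gripper_width: 0.0169
gripper_force: 69.7
```

Request:
{"method": "carry_out", "body": {
  "targets": [1,0,0,-0.5,0,0,0,1,0,0,0,0,0,0]
}}

```text
clock: 7.35
eef_pos: [0.5694, 0.0705, 0.0885]
tcp_rot: [-3.142, 0.0, -0.017]
contact_force: [0.0, 0.9, -1.0]
gripper_width: 0.017
gripper_force: 69.7
```

Request:
{"method": "carry_out", "body": {
  "targets": [1,0,0,-0.5,0,0,0,1,0,0,0,0,0,0]
}}

```text
clock: 7.52
eef_pos: [0.5695, 0.0705, 0.0885]
tcp_rot: [3.142, 0.0, -0.017]
contact_force: [-1.2, 1.0, 1.5]
gripper_width: 0.0174
gripper_force: 70.0
```

Request:
{"method": "carry_out", "body": {
  "targets": [1,0,0,-0.5,0,0,0,1,0,0,0,0,0,0]
}}

```text
clock: 7.68
eef_pos: [0.5695, 0.0705, 0.0884]
tcp_rot: [3.142, 0.0, -0.017]
contact_force: [-1.9, -0.5, 5.5]
gripper_width: 0.0173
gripper_force: 70.4
```

Request:
{"method": "carry_out", "body": {
  "targets": [1,0,0,-0.5,0,0,0,1,0,0,0,0,0,0]
}}

```text
clock: 7.85
eef_pos: [0.5695, 0.0705, 0.0884]
tcp_rot: [3.142, 0.0, -0.017]
contact_force: [-4.1, -0.2, 6.8]
gripper_width: 0.0175
gripper_force: 70.7
```

Request:
{"method": "carry_out", "body": {
  "targets": [1,0,0,0.4,0,0,0,1,-2,0,0,0,0,0,1,-3,0.1,0,0,0,0,1,-3,0.1,0,0,0,0,1,-3,0.1,0,0,0,0,1,-3,0,0,0,0,0,1,-3,0.1,0,0,0,0,1,-3,0.1,0,0,0,0,1,-3,0.1,0,0,0,0,1,-3,0,0,0,0,0,1,-3,0,0,0,0,0,1,-2,0,0,0,0,0,1,0,0,0,0,0,0,1,0,0,0,0,0,0],
  "squeeze": 100
}}

```text
clock: 9.02
eef_pos: [0.5396, 0.0711, 0.0885]
tcp_rot: [-3.141, -0.003, -0.017]
contact_force: [3.9, 0.3, 6.1]
gripper_width: 0.0169
gripper_force: 97.5
```

```bash
cat >look.py <<'E'
from workcell import *
from h import *;import pickle,sys
o=observe();print(o['clock'],o['eef_pos'],o['contact_force'],o['ft_torque'])
d={n:snapshot(n) for n in("wrist","top","scene")};pickle.dump(d,open(sys.argv[1]+".pkl","wb"))
c=np.zeros((600,800,3),np.uint8)
up=lambda im,f:cv2.resize(im,None,fx=f,fy=f,interpolation=cv2.INTER_CUBIC)
c[:420,:420]=d["wrist"]["color"][:,70:490]
c[:375,425:800]=up(d["top"]["color"][170:245,215:290],5)
c[375:600,425:785]=up(d["scene"]["color"][155:200,290:362],5)
cv2.imwrite("pics/"+sys.argv[1]+".png",c)
for n in d:
    print(n,"yel",blobs(mask(d[n],22,34,110,110)),"red",blobs(cv2.bitwise_or(mask(d[n],0,5,120,110),mask(d[n],172,180,120,110))))
E
python3 look.py k1
```

```text
9.0167 [0.53962492 0.07114825 0.08848434] [3.87794565 0.2995901  6.13910734] [-0.0579831  -0.96327661  0.02564005]
wrist yel [([356, 0, 2, 2, 4], [356.5, 0.5]), ([361, 11, 11, 11, 36], [365.17, 15.75]), ([368, 28, 10, 14, 45], [371.44, 35.31]), ([370, 45, 11, 19, 71], [374.14, 54.34]), ([193, 57, 2, 4, 5], [193.8, 58.2]), ([265, 60, 61, 47, 218], [301.26, 93.24]), ([367, 66, 12, 18, 60], [371.93, 75.23]), ([196, 77, 2, 4, 5], [196.4, 78.6]), ([290, 85, 85, 67, 393], [346.42, 118.04]), ([255, 90, 6, 5, 16], [257.06, 92.31]), ([313, 93, 2, 3, 4], [313.25, 94.0]), ([143, 97, 45, 30, 715], [158.65, 111.88]), ([202, 96, 2, 3, 4], [202.5, 97.0]), ([282, 105, 5, 1, 5], [284.0, 105.0]), ([211, 113, 3, 2, 4], [212.0, 113.5]), ([221, 127, 5, 3, 6], [223.17, 127.83]), ([236, 138, 4, 4, 6], [237.33, 139.33]), ([254, 146, 3, 2, 4], [254.75, 146.25]), ([264, 149, 5, 1, 5], [266.0, 149.0]), ([270, 149, 8, 2, 9], [273.11, 149.89]), ([279, 151, 10, 2, 15], [283.47, 151.33])] red [([187, 95, 17, 8, 77], [193.51, 99.26])]
top yel [([340, 70, 60, 42, 2085], [369.27, 90.44])] red [([274, 239, 2, 5, 6], [
[... 1554 characters left out ...]
0, 417.8])]
scene yel [([330, 164, 7, 6, 28], [333.21, 166.79]), ([348, 328, 81, 92, 2386], [392.61, 374.83]), ([368, 369, 14, 23, 163], [373.42, 380.06])] red [([206, 0, 4, 6, 10], [207.7, 2.5]), ([204, 7, 3, 3, 4], [205.25, 8.25]), ([113, 78, 1, 4, 4], [113.0, 79.5]), ([114, 82, 2, 3, 4], [114.5, 83.25]), ([303, 88, 3, 3, 5], [303.8, 88.8]), ([119, 90, 3, 5, 9], [120.11, 92.0]), ([122, 95, 5, 7, 13], [123.92, 98.08]), ([308, 103, 2, 4, 4], [308.75, 104.5]), ([304, 106, 2, 7, 7], [304.71, 109.0]), ([128, 124, 4, 2, 4], [129.5, 124.25]), ([70, 133, 5, 4, 7], [72.43, 134.43]), ([122, 132, 4, 4, 5], [123.6, 133.2]), ([65, 136, 3, 4, 6], [66.17, 137.17]), ([107, 140, 3, 2, 4], [107.75, 140.5])]
```

View pics/k1.png

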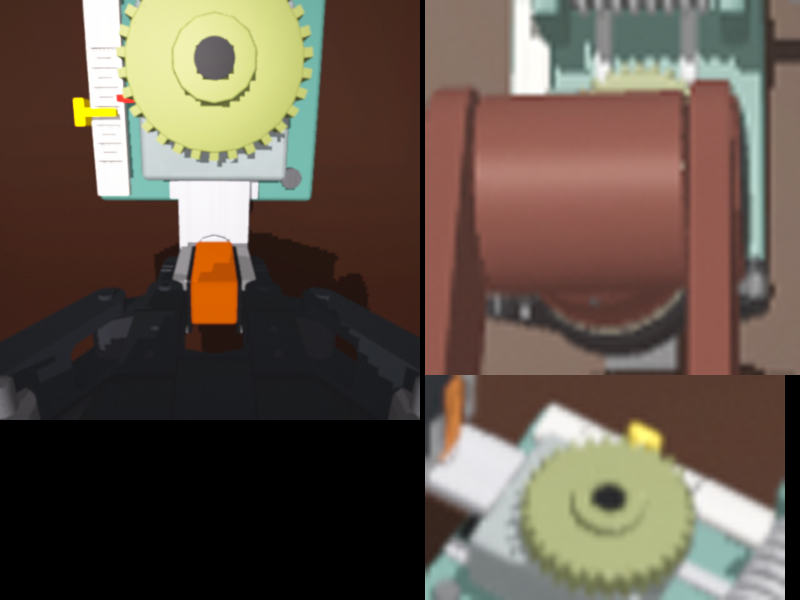

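The wrist view shows the red pointer at about (193,99) and the yellow mark's bar at about (170–187,112), so the carriage is still short. The collar rests on the tab.

```bash
cat >gap.py <<'E'
from h import *
def gap(s):
    r=cv2.bitwise_or(mask(s,0,6,100,90),mask(s,170,180,100,90));y=mask(s,20,35,110,110)
    def cen(m,u0,u1):
        vs,us=np.nonzero(m[70:150,u0:u1]);vs+=70;us+=u0
        k=[(u,vs[us==u].mean()) for u in np.unique(us)];return np.array(k)
    R=cen(r,180,206);Y=cen(y,165,190)
    W=lambda K:np.array([onz(s,tuple(k),.044) for k in K])
    yaw=-.02;ax=np.array([np.cos(yaw),np.sin(yaw)])
    wr,wy=W(R),W(Y);xr,xy=wr[:,:2]@ax,wy[:,:2]@ax
    print("red cols",R[0],R[-1],"yel",Y[0],Y[-1]);print("yel x",np.median(xy),xy.std(),"red x",np.median(xr),xr.std(),"gap mm",1000*(np.median(xr)-np.median(xy)),"outer end red",1000*(np.median(xr[:6])-np.median(xy)))
    P=lambda w:np.polyfit(w[:,1],w[:,0],1)[0]; print("slope",P(wr),P(wy))
E
python3 - <<'E'
from gap import *;import pickle
gap(pickle.load(open("k1.pkl","rb"))["wrist"])
E
```

```text
red cols [187.   97.5] [203.  101.5] yel [165.  112.5] [187.  113.5]
yel x 0.6081077278130007 0.00018071894885206234 red x 0.6139819224931803 0.0006644907606692118 gap mm 5.874194680179579 outer end red 7.162147991007561
slope 0.25560296104242936 0.030611511801370783
```

Request:
{"method": "carry_out", "body": {
  "targets": [1,-2,0.1,0,0,0,0,1,-2,0,0,0,0,0,1,-1.5,0,0,0,0,0,1,-1,0,0,0,0,0,1,0,0,0,0,0,0,1,0,0,0,0,0,0]
}}

```text
clock: 9.67
eef_pos: [0.5336, 0.0713, 0.0885]
tcp_rot: [-3.141, -0.004, -0.017]
contact_force: [6.1, -0.1, 4.0]
gripper_width: 0.017
gripper_force: 97.4
```

```bash
cat >>gap.py <<'E'
def zoom(s,n):
    cv2.imwrite(f"pics/{n}.png",cv2.resize(s["color"][80:155,135:225],None,fx=8,fy=8,interpolation=cv2.INTER_NEAREST))
E
python3 - <<'E'
from workcell import *
from gap import *
s=snapshot("wrist");gap(s);zoom(s,"z2");o=observe();print(o["eef_pos"],o["contact_force"])
E
```

```text
red cols [186.   95.5] [203.  101.5] yel [165. 100.] [186.  103.5]
yel x 0.6083002724747701 0.0003846345700318013 red x 0.6081217276233308 0.0008307175474333998 gap mm -0.17854485143931065 outer end red 1.235705462099057
slope 0.29549291461622784 0.06938783552647172
[0.53358268 0.07126979 0.08848994] [5.0673596  0.79137836 3.56622931]
```

View pics/z2.png

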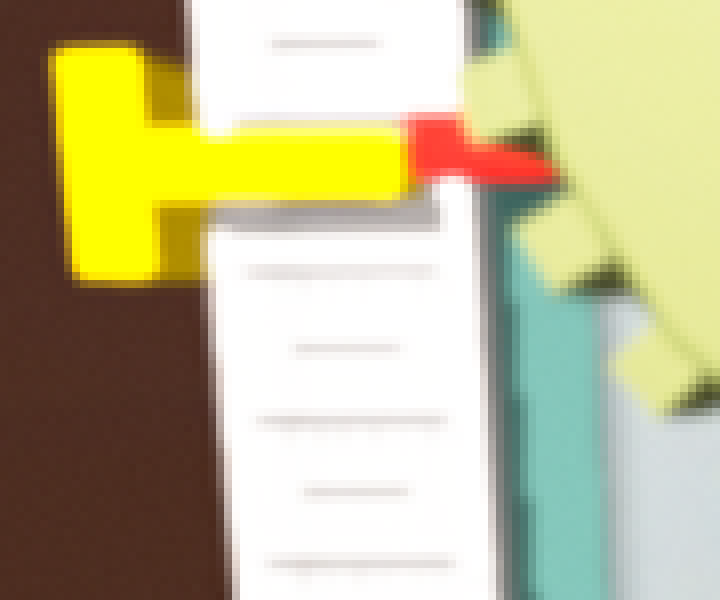

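The zoom shows the red end spanning rows 114–184 beside the yellow bar's 126–196. That is 1.5 pixels, or about 0.7 mm, still short.

Request:
{"method": "carry_out", "body": {
  "targets": [1,-0.7,0,0,0,0,0,1,0,0,0,0,0,0,1,0,0,0,0,0,0,1,0,0,0,0,0,0]
}}

```text
clock: 10.05
eef_pos: [0.5331, 0.0713, 0.0885]
tcp_rot: [-3.141, -0.005, -0.017]
contact_force: [6.5, -0.6, 4.5]
gripper_width: 0.0173
gripper_force: 97.4
```

```bash
python3 - <<'E'
from workcell import *
from gap import *
s=snapshot("wrist");zoom(s,"z3");o=observe();print(o["eef_pos"],o["contact_force"])
a=s["color"][80:115,135:200].astype(int)
for u in(182,184,185,186,187,188,189,190):
    c=s["color"][88:112,u].astype(float);w=np.clip(255-c[:,0]-0,0,255);w[w<60]=0
    print(u,(w*np.arange(88,112)).sum()/w.sum(),s["color"][88:112,u].tolist() if u in(184,189) else "")
E
```

```text
[0.53310227 0.07128174 0.08852605] [ 6.20167435 -0.2661596   4.34748665]
182 100.08882747729965 
184 100.11269906084117 [[255, 255, 255], [255, 255, 255], [255, 255, 255], [255, 255, 255], [255, 255, 255], [235, 235, 243], [168, 205, 234], [158, 244, 252], [106, 253, 254], [11, 253, 254], [0, 253, 254], [0, 254, 254], [0, 255, 255], [0, 255, 255], [0, 252, 255], [39, 226, 243], [111, 171, 190], [159, 165, 173], [175, 176, 182], [194, 197, 203], [241, 243, 246], [255, 255, 255], [255, 255, 255], [254, 254, 255]]
185 99.96146044624746 
186 99.78907242693774 
187 99.60756075607561 
188 99.43413461538462 
189 98.60069444444444 [[255, 255, 255], [255, 255, 255], [255, 255, 255], [255, 255, 255], [255, 255, 255], [242, 245, 255], [145, 152, 255], [70, 80, 255], [54, 68, 255], [54, 67, 255], [56, 67, 255], [53, 63, 255], [52, 63, 255], [78, 84, 255], [147, 149, 242], [198, 201, 223], [196, 200, 207], [184, 187, 194], [184, 187, 194], [202, 206, 213], [243, 245, 248], [255, 255, 255], [255, 255, 255], [254, 254, 255]]
190 97.65907522429262
```

View pics/z3.png

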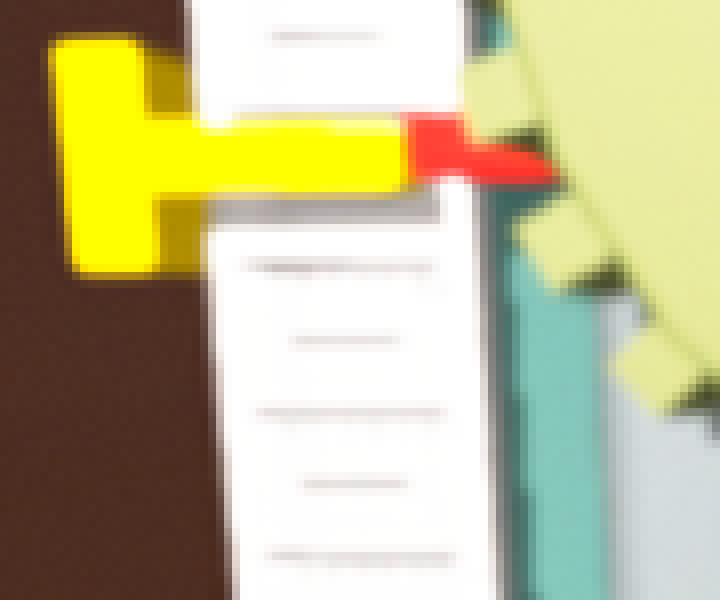

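The yellow bar is now about half a pixel to one pixel (0.3–0.4 mm) beyond the red end, so one last small step, then I'll hold for over 2 s.

Request:
{"method": "carry_out", "body": {
  "targets": [1,-0.4,0,0,0,0,0,1,0,0,0,0,0,0,1,0,0,0,0,0,0,1,0,0,0,0,0,0,1,0,0,0,0,0,0,1,0,0,0,0,0,0,1,0,0,0,0,0,0,1,0,0,0,0,0,0,1,0,0,0,0,0,0,1,0,0,0,0,0,0,1,0,0,0,0,0,0,1,0,0,0,0,0,0,1,0,0,0,0,0,0,1,0,0,0,0,0,0,1,0,0,0,0,0,0,1,0,0,0,0,0,0,1,0,0,0,0,0,0,1,0,0,0,0,0,0,1,0,0,0,0,0,0,1,0,0,0,0,0,0]
}}

```text
clock: 11.77
eef_pos: [0.5328, 0.0713, 0.0885]
tcp_rot: [-3.141, -0.005, -0.017]
contact_force: [6.5, -0.1, 4.2]
gripper_width: 0.0168
gripper_force: 97.4
```

```bash
python3 - <<'E'
from workcell import *
from gap import *
s=snapshot("wrist");o=observe();print(o["clock"],o["eef_pos"],o["contact_force"])
def edges(u,ch,lo):
    c=s["color"][86:112,u,ch].astype(float);t=np.nonzero(c<lo)[0]
    a,b=t[0],t[-1];f=lambda i,j:i+(c[i]-lo)/(c[i]-c[j])*(j-i)
    return 86+f(a-1,a),86+f(b+1,b)
for u in(176,180,184):print("yel",u,edges(u,0,128))
for u in(187,188,189,190):print("red",u,edges(u,1,160))
ye=[np.mean(edges(u,0,128)) for u in(176,180,184)];re=[np.mean(edges(u,1,160)) for u in(187,188,189,190)]
A,B=onz(s,(180,np.mean(ye)),.044),onz(s,(188.5,np.mean(re)),.044)
print("gap mm",((B-A)[:2]@[np.cos(-.02),np.sin(-.02)])*1000)
E
```

```text
11.8167 [0.53278228 0.07130762 0.08850899] [5.06860829 0.31432273 4.18127329]
yel 176 (np.float64(94.60606060606061), np.float64(103.65714285714286))
yel 180 (np.float64(94.61194029850746), np.float64(103.64179104477611))
yel 184 (np.float64(95.0), np.float64(103.46153846153845))
red 187 (np.float64(93.45054945054945), np.float64(103.08333333333333))
red 188 (np.float64(93.56565656565657), np.float64(102.89189189189189))
red 189 (np.float64(93.82105263157895), np.float64(102.15686274509804))
red 190 (np.float64(93.96629213483146), np.float64(101.58))
gap mm 0.5346209467976483
```

Request:
{"method": "carry_out", "body": {
  "targets": [1,-0.4,0,0,0,0,0,1,0,0,0,0,0,0,1,0,0,0,0,0,0,1,0,0,0,0,0,0,1,0,0,0,0,0,0,1,0,0,0,0,0,0,1,0,0,0,0,0,0,1,0,0,0,0,0,0,1,0,0,0,0,0,0,1,0,0,0,0,0,0,1,0,0,0,0,0,0,1,0,0,0,0,0,0,1,0,0,0,0,0,0,1,0,0,0,0,0,0,1,0,0,0,0,0,0,1,0,0,0,0,0,0,1,0,0,0,0,0,0,1,0,0,0,0,0,0,1,0,0,0,0,0,0,1,0,0,0,0,0,0]
}}

```text
clock: 13.48
eef_pos: [0.5324, 0.0713, 0.0885]
tcp_rot: [-3.141, -0.005, -0.017]
contact_force: [6.7, -1.4, 3.7]
gripper_width: 0.0166
gripper_force: 97.4
```

Request:
{"method": "carry_out", "body": {
  "targets": [1,0,0,0,0,0,0,1,0,0,0,0,0,0,1,0,0,0,0,0,0,1,0,0,0,0,0,0,1,0,0,0,0,0,0,1,0,0,0,0,0,0,1,0,0,0,0,0,0,1,0,0,0,0,0,0,1,0,0,0,0,0,0,1,0,0,0,0,0,0,1,0,0,0,0,0,0,1,0,0,0,0,0,0]
}}

```text
clock: 14.48
eef_pos: [0.5324, 0.0713, 0.0885]
tcp_rot: [-3.141, -0.005, -0.017]
contact_force: [6.7, 0.3, 4.0]
gripper_width: 0.0167
gripper_force: 97.4
```

```bash
python3 - <<'E'
from workcell import *
from gap import *
s=snapshot("wrist");o=observe();print(o["clock"],o["eef_pos"],o["contact_force"])
cv2.imwrite("pics/fin.png",np.hstack([cv2.resize(s["color"][85:115,145:205],None,fx=8,fy=8,interpolation=cv2.INTER_NEAREST),cv2.resize(s["color"][200:340,220:346],(216,240))]))
E
```

```text
14.5333 [0.53242093 0.07130931 0.08852291] [6.41202906 0.39939931 3.625037  ]
```

View pics/fin.png

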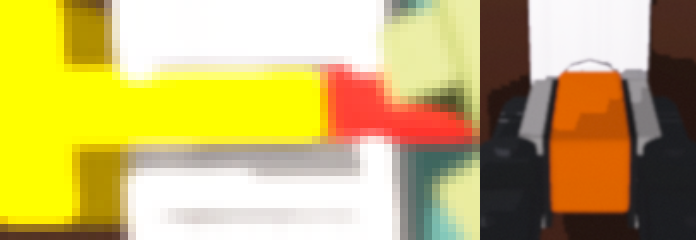

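The final view shows the yellow bar and the red end on the same rows (about 68–140 in the crop), and the collar seated on the tab. It has held for over 2 s, so I'm handing in.

```bash
python3 -c "
from workcell import *
print(finish_job())"
```

```text
the job is handed in; nothing more can be done
None
```

The job is handed in at about 14.5 s: the pin is through the eye with its collar on the tab, and the carriage is drawn until the red pointer meets the yellow mark (within about 0.5 mm by the wrist camera), held there for over 2 s and still held by the pin against the spring.

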